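# Find the hidden release of the paint chest

## Robot

A 6-joint arm with a two-finger parallel gripper is mounted at the origin on the work surface. World frame = base frame: x ahead of the robot, y to its left, z up, the work surface at z = 0. Lengths are in m, angles in rad, forces in N, time in s.
With the tool pointing down it reaches from about 0.25 to 0.775 m from the base axis. Payload 4 kg.
Tool frame: the origin (TCP) lies between the finger pads; the fingertips stand 19 mm ahead of it and the grasp point (between the pads) is the TCP (robot.tip_reach is the y of the fingertips in the tool frame, in m); y points along the fingers, x is the direction in which the jaws open and shut, and the axes are right-handed (so a half turn about y gives the same grasp; the last joint's range is limited). The gripper opens to 94 mm and grips with 3 to 60 N. Pads are 16 mm wide; open, the fingers measure 119 mm over their backs; the gripper's body (75 mm by 177 mm) begins 78 mm behind the grasp point.
Start: joints at [-1.394, 0.087, 1.371, -0, 1.684, -0.103], TCP at [0.152, -0.529, 0.225] pointing down, gripper open.
Joint ranges: [-3.1, 3.1], [-0.76, 2.03], [0.27, 2.55], [-1.08, 4.22], [0.17, 2.65], [-2.57, 2.57]. Speed limits (rad/s): [2.79, 2.79, 3.14, 3.14, 3.14, 3.14].

## Interface

Orientations are given as [roll, pitch, yaw] about the fixed x, y, z axes, in that order (R = Rz(yaw) Ry(pitch) Rx(roll)).
In Python, from bench import robot, imaging, order gives the robot as it stands.
- The arm moves only by the tool send_rows, never from a script. Its argument "moves" is text: rows parted by semicolons, each of 5 numbers parted by spaces: the gripper's target within -1 to 1 (shut at 1, half-way at 0, fully open at -1), then the shift along the tool's x, y, z in m, then the turn about the tool's y in degrees. In form: fingers tx ty tz roll; .... A call has exactly 10 rows; each row shifts and turns the commanded pose from where the row before left it, along the tool's axes as they then stand; what a row does not reach is not made up. A row lasts 1/12 s, in which the tool goes at most 41.7 mm and 7.16 degrees, less where a joint would pass 70% of its speed; a pose out of reach is approached as far as the arm can. A call with a gripper value outside its range is refused whole. The fingers move at their own pace and stop on an object; the grip force is fixed at half the most. Time passes only in rows, so rows that do not move let the fingers close, or fill a call up. It gives the time, the measured TCP pose, the force and the opening at its end, in the units of the state.
- robot.get_obs(): the state, without advancing time (a new reading comes with each control period).
- imaging.snapshot(name): name is "side" or "top" or "wrist"; returns a dict with "image" (384x512x3 uint8, red, green, blue), "mtx" (3x3 intrinsics, pixels), "R" (3x3) and "t" (3): a world point X has camera coordinates R X + t. Camera axes: x right, y down, z forward; pixel columns grow to the right and rows downward; lengths in m; the calibration is good to about 2 mm. A picture is of the moment at which its call begins. There is no depth.
- order.close_job(): hands the job in, once; it reports no verdict.
Trained networks look in a picture, given as the dict that the camera call returned (one of the last four; its "shot" number tells which), for a name from the list of things; names that differ only in an ending like _2 or _b are one class to them, and where a whole thing is asked for, a point or a joint stands for the part that bears it (a point fixed in the world has none). Each returns a list of dicts, best first, with "conf" (0 to 1); they miss things now and then, are a little off and sometimes report something else, mostly with a low value. They report only what shows in the picture. A call takes as long as a camera call.
- imaging.recognise(picture, target): "centre" ([column, row] in pixels, amid what is visible of it).
- imaging.landmark_of(picture, target): "centre" ([column, row] in pixels: a listed point, or the origin of a listed thing).
The state is a dict: "time": time; "joint_positions": joint angles; "qvel": joint speeds; "joint_torque": joint torques, N m; "tool_pos": TCP position; "ee_rot": TCP orientation; "wrist_force": force on the tool from outside, world axes, zero at the start; "wrist_torque": the same for the moment, N m; "width": finger opening in m.
Only numpy, scipy, OpenCV 4.12 (cv2) and the standard library are available. Lean on these libraries where they do the work, as an engineer would, in place of code of your own. Each camera call takes 0.05 s, during which the arm holds its last target.

## Task

Open the paint chest's drawer by its hidden release: set a fingertip on the left-hand end (as the robot sees it) of the chest's front top edge, slide it gently to the right along the edge until you feel the hidden notch, and press the catch inside the notch fully down, so that the drawer comes out. Then take the hand away; pick nothing up and leave the jars, tubes, brushes and other things where they are.

Things in the scene. Friction and masses are not known exactly. Their poses are not given: they have to be found in the camera images.
- chest: wooden paint chest, fixed to the table, 200 mm deep (its x), 360 mm wide (its y), 85 mm high. Origin: centre of its underside. x points to its back, away from the robot; y to the left as the robot sees it; z up. Its front edge is the strip of the flat top nearest the robot: 36 mm deep, from x = -100 to -64 mm, at z = 85 mm, along the full width, solid and level but for the notch.
- edge_left (a point): point on the chest's top in the middle of the front edge strip's depth, at its left-hand end (chest frame x = -82, y = 180, z = 85 mm); axes as the chest's, so the edge runs 360 mm along -y from here
- edge_right (a point): the same at the strip's right-hand end. The notch lies in the strip with its middle 124, 172, 220, 268 or 316 mm from the LEFT end; it differs every time. It is of the same wood, 48 mm long along the edge, as deep in x as the strip, open to the front, its floor 7 mm below the top
- catch (a joint): the wooden catch that is the whole floor of the notch: travel straight down in m, 0 as found, 0.010 fully down (floor then 17 mm below the chest's top). Pushing it takes about 5 N; it has no spring and stays where it is left. Only a push inside the notch moves it
- drawer (a joint): the chest's drawer, flush under the front edge, without a handle, driven by the catch: 0 shut, 0.040 out (m, towards the robot, 4 times the catch's travel); its top is 46 mm above the table
- brushes: bystander: terracotta pot of paint brushes, 76 mm across, 200 mm tall with the brushes, standing left of the chest; origin under the pot
- tube_a: bystander: metal paint tube, 110 x 40 x 20 mm, lying right of the chest; origin under its centre
- tube_b: bystander: the same kind of paint tube, lying on the chest's top, towards the back
- jar: bystander: paint jar, 60 mm across, 65 mm tall, on the chest's top, towards the back; origin under its centre
- cup: bystander: clear plastic cup, 70 mm across, 70 mm tall, right of the chest; origin under its centre
- spray: bystander: spray can, 64 mm across, 190 mm tall, right of the chest, towards the back; origin under its centre
- knife: bystander: palette knife, 220 x 26 mm, lying flat on the table left of the chest, towards the robot; origin under its middle

How it is judged:
By the outcome, as a careful person would: the job done as asked, in the order asked, and still so for the second after the job is handed in, with the robot touching nothing.
It also fails if it takes over 72 s, if anything falls off the work surface, if the arm or the gripper's body presses on something with over 40 N, if the wrist force passes 120 N, or if a joint passes its speed limit or range.

## Working session

There is one attempt and no reset: what is moved stays moved. The work goes in short steps, Python scripts to look and compute and a tool call to move; the robot and the scene stay as the last step left them, time stands still between calls to the robot, and variables do not carry over. Pictures are saved under pics/ and viewed, and the job is handed in when it is done.

Besides the shell and the picture viewer there is one more tool, called after "Call:" by a JSON object that holds its "op" and its "data", one argument or row to a line. send_rows: Moves the arm, as the interface text tells. Its arguments: {"type":"object","properties":{"moves":{"type":"string"}},"required":["moves"]}

```bash
mkdir -p pics; ls
cat > h.py <<'E'
from bench import robot, imaging, order
import numpy as np, cv2
def snap(n,f):
    p=imaging.snapshot(n); cv2.imwrite('pics/'+f+'.png',p["image"][:,:,::-1]); return p
def ray(p,uv,z):
    d=np.linalg.inv(p["mtx"])@np.array([uv[0],uv[1],1.]); R=np.array(p["R"]);t=np.array(p["t"])
    c=-R.T@t; d=R.T@d; return c+d*(z-c[2])/d[2]
def proj(p,X):
    x=p["mtx"]@(np.array(p["R"])@np.array(X)+p["t"]); return x[:2]/x[2]
def st():
    o=robot.get_obs(); print(round(o["time"],2),'pos',np.round(o["tool_pos"],4),'rot',np.round(o["ee_rot"],3),'F',np.round(o["wrist_force"],2),'M',np.round(o["wrist_torque"],2),'w',o["width"]); return o
E
python3 - <<'E'
from h import *
st(); print(robot.tip_reach)
for n in("top","side"):
    p=snap(n,n+"1"); print(n,'cam',-np.array(p["R"]).T@p["t"])
    for t,z in(("edge_left",.085),("edge_right",.085),("chest",0)):
        for d in imaging.landmark_of(p,t)[:2]: print(t,d,np.round(ray(p,d["centre"],z),4))
E
```

```text
pics
0.0 pos [ 0.1518 -0.5281  0.2233] rot [-1.571  0.002 -1.291] F [-0.02 -0.27  0.6 ] M [ 0.03  0.01 -0.03] w 0.09423055262458867
0.019
top cam [0.51593209 0.00717492 1.05483722]
edge_left {'centre': [190.1, 209.2], 'conf': 0.85} [0.5139 0.1881 0.085 ]
edge_left {'centre': [166.3, 214.4], 'conf': 0.56} [0.5006 0.2439 0.085 ]
edge_right {'centre': [343.5, 232.8], 'conf': 0.9} [ 0.466  -0.1708  0.085 ]
chest {'centre': [272.6, 187.4], 'conf': 0.67} [ 0.5732 -0.0056  0.    ]
side cam [0.42318526 0.74334445 0.79067435]
edge_left {'centre': [265.9, 241.0], 'conf': 0.67} [0.5227 0.1876 0.085 ]
edge_right {'centre': [309.1, 150.9], 'conf': 0.59} [ 0.4665 -0.1607  0.085 ]
edge_right {'centre': [226.9, 197.8], 'conf': 0.47} [0.6461 0.0737 0.085 ]
chest {'centre': [260.3, 206.8], 'conf': 0.94} [ 0.5735  0.0068 -0.    ]
```

View pics/top1.png

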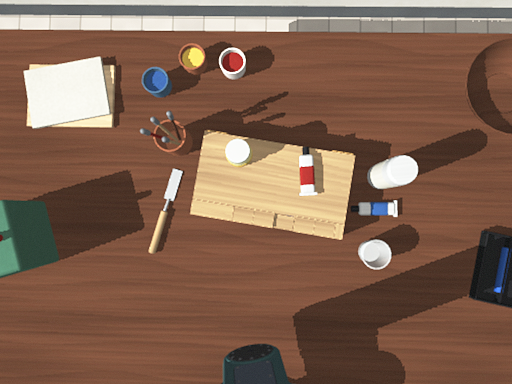

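View pics/side1.png

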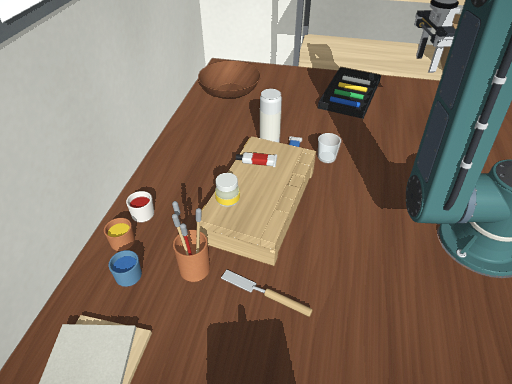

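The top view shows the chest with its front edge running from about (191,214) to (343,238), with some wood-coloured divisions in the strip. I'll zoom in.

Run:
```python
from h import *
i=cv2.imread('pics/top1.png')[120:250,180:360]; cv2.imwrite('pics/z1.png',cv2.resize(i,None,fx=4.4,fy=4.4,interpolation=cv2.INTER_CUBIC))
i=cv2.imread('pics/side1.png')[130:270,190:330]; cv2.imwrite('pics/z2.png',cv2.resize(i,None,fx=4.2,fy=4.2,interpolation=cv2.INTER_CUBIC))
```

```text
(no output)
```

View pics/z1.png

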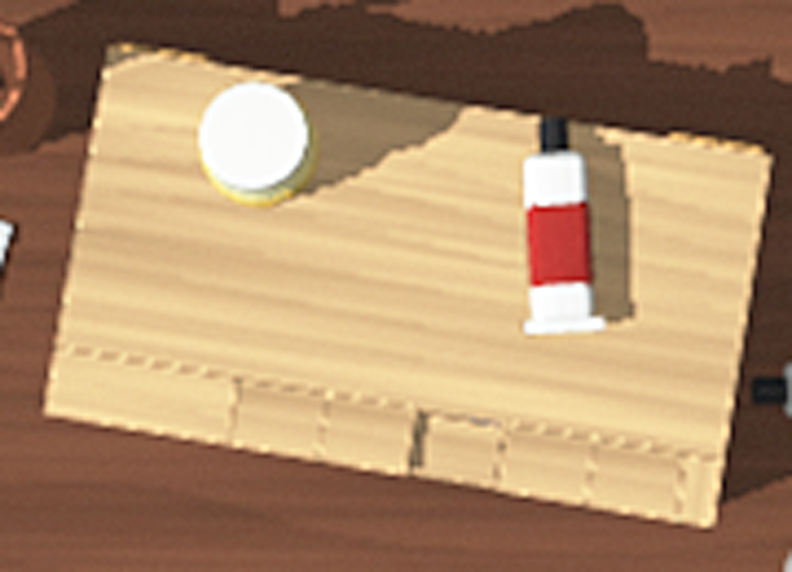

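View pics/z2.png

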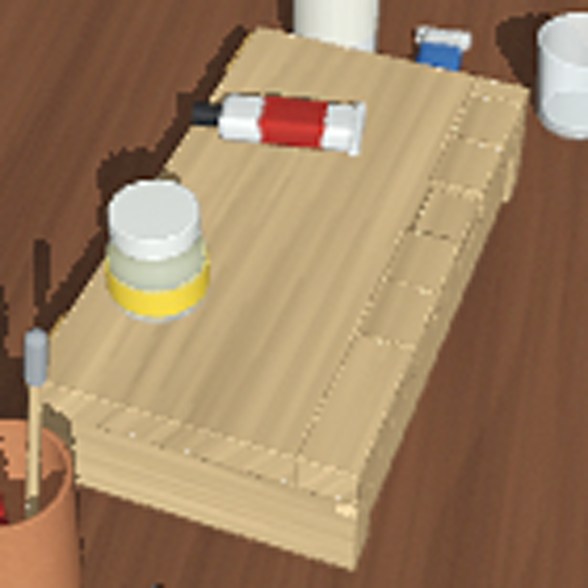

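Run:
```python
from h import *
from scipy.optimize import least_squares
p=imaging.snapshot("top")
px=np.array([[105,45],[772,155],[716,524],[45,413]])/4.4+[180,120]-.4
L=np.array([[.1,.18],[.1,-.18],[-.1,-.18],[-.1,.18]])
def W(v,l): c,s=np.cos(v[2]),np.sin(v[2]); return [v[0]+c*l[0]-s*l[1],v[1]+s*l[0]+c*l[1],.085]
r=least_squares(lambda v:np.ravel([proj(p,W(v,l))-q for l,q in zip(L,px)]),[.57,0,-.13])
print(r.x,r.fun.round(1))
np.save('chest.npy',r.x)
for d in (0,124,172,220,268,316,360): print(d,np.round(W(r.x,[-.082,.18-d/1000]),4))
for n in("brushes","spray","cup","knife","jar"):
    for d in imaging.landmark_of(p,n)[:1]: print(n,d,ray(p,d["centre"],.085 if n=="jar" else 0).round(3))
```

```text
[ 0.57670963 -0.00365422 -0.14461274] [ 0.6  0.3 -0.1 -0.6 -0.4  0.2 -0.2  0.1]
0 [0.5215 0.1863 0.085 ]
124 [0.5036 0.0636 0.085 ]
172 [0.4967 0.0161 0.085 ]
220 [ 0.4898 -0.0314  0.085 ]
268 [ 0.4829 -0.0789  0.085 ]
316 [ 0.476  -0.1264  0.085 ]
360 [ 0.4696 -0.17    0.085 ]
brushes {'centre': [174.7, 142.0], 'conf': 0.58} [0.686 0.249 0.   ]
spray {'centre': [378.1, 175.5], 'conf': 0.74} [ 0.608 -0.273  0.   ]
cup {'centre': [369.1, 251.1], 'conf': 0.72} [ 0.417 -0.251  0.   ]
knife {'centre': [164.1, 212.8], 'conf': 0.85} [0.503 0.27  0.   ]
jar {'centre': [238.4, 155.3], 'conf': 0.78} [0.643 0.077 0.085]
```

Call:
{"op": "send_rows", "data": {
  "moves": "1 0 -0.02 0 4; 1 0 -0.02 0 4; 1 0 -0.02 0 4; 1 0 0 0 4; 1 0 0 0 4; 1 0 0 0 3.6; 1 0 0 0 0; 1 0 0 0 0; 1 0 0 0 0; 1 0 0 0 0"
}}

```text
time: 1.53
tool_pos: [0.1519, -0.5286, 0.2844]
ee_rot: [-1.571, 0.0, -1.702]
wrist_force: [-0.1, 0.0, -0.2]
width: 0.0304
```

Call:
{"op": "send_rows", "data": {
  "moves": "1 -0.03 0 0.01 0.75; 1 -0.03 0 0.01 0; 1 -0.03 0 0.01 0; 1 -0.03 0 0.01 0; 1 -0.03 0 0.01 0; 1 -0.03 0 0.01 0; 1 -0.03 0 0.01 0; 1 -0.03 0 0.01 0; 1 -0.03 0 0.01 0; 1 -0.03 0 0.01 0"
}}

```text
time: 2.37
tool_pos: [0.2942, -0.2446, 0.2846]
ee_rot: [-1.57, -0.0, -1.716]
wrist_force: [0.9, 0.4, -0.4]
width: 0.0003
```

Call:
{"op": "send_rows", "data": {
  "moves": "1 -0.03 0 0.01 0; 1 -0.03 0 0.01 0; 1 -0.03 0 0.01 0; 1 -0.03 0 0.01 0; 1 -0.03 0 0.01 0; 1 -0.03 0 0.01 0; 1 -0.03 0 0.01 0; 1 -0.03 0 0.01 0; 1 -0.03 0 0.01 0; 1 -0.03 0 0.01 0"
}}

```text
time: 3.2
tool_pos: [0.4366, 0.038, 0.2846]
ee_rot: [-1.57, -0.0, -1.715]
wrist_force: [-0.6, 0.4, 0.0]
width: 0.0006
```

Call:
{"op": "send_rows", "data": {
  "moves": "1 -0.03 0 0.01 0; 1 -0.03 0 0.01 0; 1 -0.03 0 0.01 0; 1 -0.03 0 0.01 0; 1 -0.025 0 0.01 0; 1 0 0 0.01 0; 1 0 0 0 0; 1 0 0 0 0; 1 0 0 0 0; 1 0 0 0 0"
}}

```text
time: 4.03
tool_pos: [0.5162, 0.17, 0.2849]
ee_rot: [-1.57, -0.0, -1.717]
wrist_force: [0.2, 0.1, 0.3]
width: 0.0006
```

```bash
cat > rel.py <<'E'
from h import *
v=np.load('chest.npy')
def rel():
    o=st(); d=o["tool_pos"][:2]-v[:2]; c,s=np.cos(v[2]),np.sin(v[2])
    print('chest x mm',1e3*(c*d[0]+s*d[1]),'from left',180-1e3*(-s*d[0]+c*d[1]),'tip z',1e3*(o["tool_pos"][2]-.019))
rel()
E
python3 rel.py
```

```text
4.03 pos [0.5162 0.17   0.2849] rot [-1.57  -0.    -1.717] F [0.21 0.1  0.33] M [ 0.07 -0.01 -0.02] w 0.0005559418787320301
chest x mm -84.93026961177505 from left 16.852215054762695 tip z 265.9189448325686
```

Call:
{"op": "send_rows", "data": {
  "moves": "1 -0.002 0.02 0.003 0; 1 0 0.025 0 0; 1 0 0.025 0 0; 1 0 0.025 0 0; 1 0 0.025 0 0; 1 0 0.025 0 0; 1 0 0.015 0 0; 1 0 0.006 0 0; 1 0 0 0 0; 1 0 0 0 0"
}}

```text
time: 4.87
tool_pos: [0.5202, 0.1722, 0.1195]
ee_rot: [-1.569, 0.0, -1.717]
wrist_force: [0.2, -0.2, 0.1]
width: 0.0004
```

```bash
python3 rel.py
python3 - <<'E'
from h import *
snap("side","s2"); snap("wrist","w2")
i=cv2.imread('pics/s2.png')[130:290,170:390]; cv2.imwrite('pics/s2z.png',cv2.resize(i,None,fx=3.5,fy=3.5))
E
```

```text
4.87 pos [0.5202 0.1722 0.1195] rot [-1.569  0.    -1.717] F [ 0.15 -0.24  0.05] M [ 0.   -0.05 -0.02] w 0.00036866828954357065
chest x mm -81.31097476294424 from left 14.103089439256905 tip z 100.49956930434493
```

View pics/s2z.png

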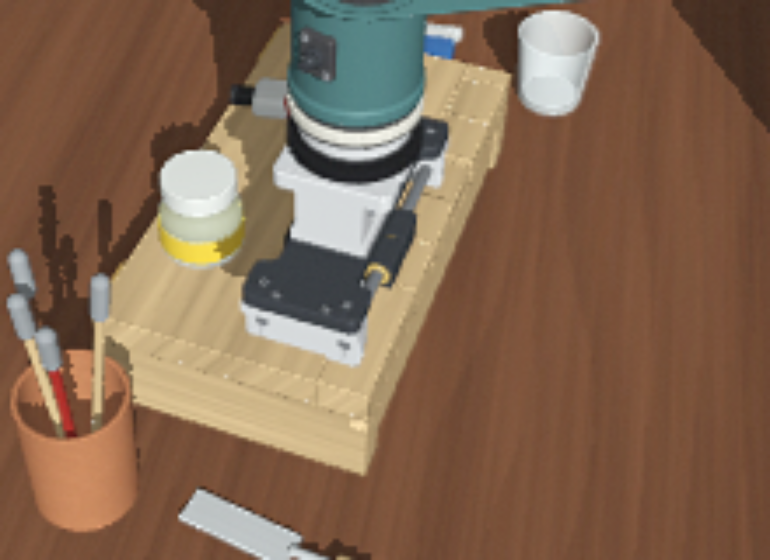

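View pics/w2.png

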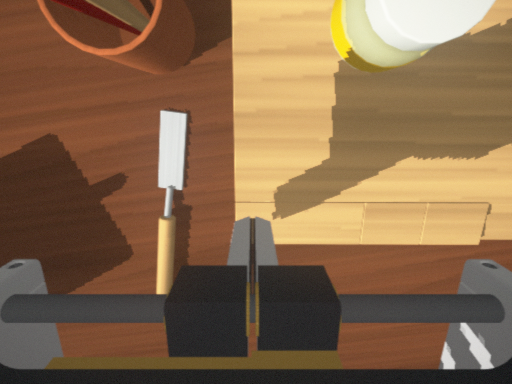

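The hand is clear of everything, with the closed tips above the strip's left end (tips near (252,218), strip rows 203–243). Next is a slow descent.

Call:
{"op": "send_rows", "data": {
  "moves": "1 0 0.004 0 0; 1 0 0.004 0 0; 1 0 0.002 0 0; 1 0 0.001 0 0; 1 0 0.001 0 0; 1 0 0.001 0 0; 1 0 0.0005 0 0; 1 0 0.0005 0 0; 1 0 0 0 0; 1 0 0 0 0"
}}

```text
time: 5.8
tool_pos: [0.5199, 0.1726, 0.1045]
ee_rot: [-1.571, -0.0, -1.716]
wrist_force: [-0.6, -1.1, 0.5]
width: 0.0005
```

```bash
python3 rel.py
```

```text
5.8 pos [0.5199 0.1726 0.1045] rot [-1.571 -0.    -1.716] F [-0.63 -1.11  0.5 ] M [ 0.04  0.03 -0.04] w 0.00047565108937499536
chest x mm -81.65345164966902 from left 13.734337635039765 tip z 85.50234964543979
```

Call:
{"op": "send_rows", "data": {
  "moves": "1 0 0.0005 0 0; 1 0 0 0 0; 1 0 0.0005 0 0; 1 0 0 0 0; 1 0 0.0005 0 0; 1 0 0 0 0; 1 0 0 0 0; 1 0 0 0 0; 1 0 0 0 0; 1 0 0 0 0"
}}

```text
time: 6.63
tool_pos: [0.52, 0.1727, 0.1043]
ee_rot: [-1.57, 0.0, -1.716]
wrist_force: [-3.1, -0.1, 6.1]
width: 0.0005
```

```bash
python3 rel.py
```

```text
6.63 pos [0.52   0.1727 0.1043] rot [-1.57   0.    -1.716] F [-3.07 -0.1   6.1 ] M [-0.1   0.46 -0.01] w 0.0005399951130183847
chest x mm -81.54758321779218 from left 13.684090034834213 tip z 85.2557987332093
```

Contact at 6 N. Sliding right.

Call:
{"op": "send_rows", "data": {
  "moves": "1 0.002 0 0 0; 1 0.003 0 0 0; 1 0.003 0 0 0; 1 0.003 0 0 0; 1 0.003 0 0 0; 1 0.003 0 0 0; 1 0.003 0 0 0; 1 0.003 0 0 0; 1 0.003 0 0 0; 1 0.003 0 0 0"
}}

```text
time: 7.47
tool_pos: [0.5169, 0.1449, 0.1043]
ee_rot: [-1.567, 0.003, -1.716]
wrist_force: [1.6, 3.9, 6.5]
width: 0.0005
```

```bash
python3 rel.py
```

```text
7.47 pos [0.5169 0.1449 0.1043] rot [-1.567  0.003 -1.716] F [1.6  3.92 6.51] M [ 0.72 -0.14 -0.02] w 0.0005019808222515961
chest x mm -80.61955949393928 from left 41.65192557694621 tip z 85.26620111223913
```

Call:
{"op": "send_rows", "data": {
  "moves": "1 0.004 0 -0.0002 0; 1 0.004 0 -0.0002 0; 1 0.004 0 -0.0002 0; 1 0.004 0 -0.0002 0; 1 0.004 0 -0.0002 0; 1 0.004 0 0 0; 1 0.004 0 0 0; 1 0.004 0 0 0; 1 0.004 0 0 0; 1 0.004 0 0 0"
}}

```text
time: 8.3
tool_pos: [0.5101, 0.1053, 0.1042]
ee_rot: [-1.567, 0.003, -1.716]
wrist_force: [0.9, 4.0, 5.7]
width: 0.0006
```

```bash
python3 rel.py
```

```text
8.3 pos [0.5101 0.1053 0.1042] rot [-1.567  0.003 -1.716] F [0.88 4.03 5.66] M [ 0.71 -0.08  0.04] w 0.0005969936735403379
chest x mm -81.64621970806417 from left 81.73672052134314 tip z 85.2473674953556
```

Call:
{"op": "send_rows", "data": {
  "moves": "1 0.004 0 0 0; 1 0.004 0 0 0; 1 0.004 0 0 0; 1 0.004 0 0 0; 1 0.004 0 0 0; 1 0.004 0 0 0; 1 0.004 0 0 0; 1 0.004 0 0 0; 1 0.004 0 0 0; 1 0.004 0 0 0"
}}

```text
time: 9.13
tool_pos: [0.5043, 0.0657, 0.1043]
ee_rot: [-1.567, 0.003, -1.716]
wrist_force: [0.7, 3.8, 6.0]
width: 0.0006
```

```bash
python3 rel.py
```

```text
9.13 pos [0.5043 0.0657 0.1043] rot [-1.567  0.003 -1.716] F [0.71 3.8  6.  ] M [ 0.81 -0.11  0.03] w 0.0005703790580601226
chest x mm -81.6472697254259 from left 121.76877229739293 tip z 85.25619826414409
```

Still on solid wood at 122 mm, so the notch isn't at 124. Continuing.

Call:
{"op": "send_rows", "data": {
  "moves": "1 0.004 0 0 0; 1 0.004 0 0 0; 1 0.004 0 0 0; 1 0.004 0 0 0; 1 0.004 0 0 0; 1 0.004 0 0 0; 1 0.004 0 0 0; 1 0.004 0 0 0; 1 0.004 0 0 0; 1 0.004 0 0 0"
}}

```text
time: 9.97
tool_pos: [0.4985, 0.0262, 0.1042]
ee_rot: [-1.567, 0.003, -1.716]
wrist_force: [1.6, 3.4, 5.2]
width: 0.0002
```

```bash
python3 rel.py
```

```text
9.97 pos [0.4985 0.0262 0.1042] rot [-1.567  0.003 -1.716] F [1.63 3.4  5.2 ] M [ 0.86 -0.15 -0.03] w 0.0001813017443468669
chest x mm -81.7121373193184 from left 161.76227161374976 tip z 85.24865313101641
```

Call:
{"op": "send_rows", "data": {
  "moves": "1 0.002 0 0 0; 1 0.002 0 0 0; 1 0.002 0 0 0; 1 0.002 0 0 0; 1 0.002 0 0 0; 1 0.002 0 0 0; 1 0.002 0 0 0; 1 0 0 0 0; 1 0 0 0 0; 1 0 0 0 0"
}}

```text
time: 10.8
tool_pos: [0.4964, 0.0121, 0.1043]
ee_rot: [-1.568, 0.002, -1.716]
wrist_force: [0.8, 3.1, 6.3]
width: 0.0001
```

```bash
python3 rel.py
```

```text
10.8 pos [0.4964 0.0121 0.1043] rot [-1.568  0.002 -1.716] F [0.83 3.14 6.33] M [ 0.65 -0.15 -0.04] w 0.00012158138797085314
chest x mm -81.72924276096899 from left 175.97930056026865 tip z 85.25517825498618
```

Call:
{"op": "send_rows", "data": {
  "moves": "1 0.003 0 0 0; 1 0.003 0 0 0; 1 0.003 0 0 0; 1 0.003 0 0 0; 1 0.003 0 0 0; 1 0.003 0 0 0; 1 0.003 0 0 0; 1 0.003 0 0 0; 1 0 0 0 0; 1 0 0 0 0"
}}

```text
time: 11.63
tool_pos: [0.4911, -0.0127, 0.1021]
ee_rot: [-1.572, -0.001, -1.716]
wrist_force: [-0.4, -0.6, -0.9]
width: 0.0003
```

```bash
python3 rel.py
```

```text
11.63 pos [ 0.4911 -0.0127  0.1021] rot [-1.572e+00 -1.000e-03 -1.716e+00] F [-0.4  -0.6  -0.89] M [ 0.03  0.05 -0.02] w 0.0002660813914347279
chest x mm -83.42282376683741 from left 201.32422594992903 tip z 83.09213082858696
```

Call:
{"op": "send_rows", "data": {
  "moves": "1 0.002 0 0 0; 1 0.002 0 0 0; 1 0.002 0 0 0; 1 0.002 0 0 0; 1 0.002 0 0 0; 1 0.002 0 0 0; 1 0.002 0 0 0; 1 0 0 0 0; 1 0 0 0 0; 1 0 0 0 0"
}}

```text
time: 12.47
tool_pos: [0.4898, -0.0261, 0.103]
ee_rot: [-1.571, -0.0, -1.716]
wrist_force: [-1.2, -0.2, -0.4]
width: 0.0007
```

```bash
python3 rel.py
```

```text
12.47 pos [ 0.4898 -0.0261  0.103 ] rot [-1.571 -0.    -1.716] F [-1.24 -0.23 -0.43] M [ 0.06  0.02 -0.  ] w 0.000660698317499986
chest x mm -82.79151703478628 from left 214.75009253254143 tip z 83.9785228929463
```

The force dropped to zero and the tip sank below the top, so I've felt the notch at about 220. Centring, then pressing down.

Call:
{"op": "send_rows", "data": {
  "moves": "1 0.0025 0 0 0; 1 0.0025 0 0 0; 1 0 0.001 0 0; 1 0 0.001 0 0; 1 0 0.001 0 0; 1 0 0.001 0 0; 1 0 0.001 0 0; 1 0 0.001 0 0; 1 0 0 0 0; 1 0 0 0 0"
}}

```text
time: 13.3
tool_pos: [0.489, -0.031, 0.0971]
ee_rot: [-1.571, -0.0, -1.716]
wrist_force: [-0.9, -0.9, 1.7]
width: 0.0002
```

```bash
python3 rel.py
```

```text
13.3 pos [ 0.489  -0.031   0.0971] rot [-1.571 -0.    -1.716] F [-0.92 -0.9   1.66] M [0.03 0.11 0.  ] w 0.0001643937114882696
chest x mm -82.8127357873519 from left 219.70768088149853 tip z 78.11328854331408
```

Call:
{"op": "send_rows", "data": {
  "moves": "1 0 0.001 0 0; 1 0 0.001 0 0; 1 0 0.001 0 0; 1 0 0.001 0 0; 1 0 0.001 0 0; 1 0 0.001 0 0; 1 0 0.001 0 0; 1 0 0.001 0 0; 1 0 0 0 0; 1 0 0 0 0"
}}

```text
time: 14.13
tool_pos: [0.489, -0.031, 0.0886]
ee_rot: [-1.571, 0.0, -1.716]
wrist_force: [-1.3, 0.6, 2.5]
width: 0.0004
```

```bash
python3 rel.py
```

```text
14.13 pos [ 0.489  -0.031   0.0886] rot [-1.571  0.    -1.716] F [-1.28  0.6   2.55] M [0.15 0.2  0.01] w 0.0004007911201773596
chest x mm -82.80718814082549 from left 219.72287096049547 tip z 69.57656093399433
```

Call:
{"op": "send_rows", "data": {
  "moves": "1 0 0.001 0 0; 1 0 0.001 0 0; 1 0 0.0005 0 0; 1 0 0.0005 0 0; 1 0 0.0005 0 0; 1 0 0 0 0; 1 0 0 0 0; 1 0 0 0 0; 1 0 0 0 0; 1 0 0 0 0"
}}

```text
time: 14.97
tool_pos: [0.4891, -0.031, 0.0872]
ee_rot: [-1.57, -0.0, -1.716]
wrist_force: [-4.6, 1.3, 11.2]
width: 0.001
```

```bash
python3 rel.py
```

```text
14.97 pos [ 0.4891 -0.031   0.0872] rot [-1.57  -0.    -1.716] F [-4.61  1.32 11.15] M [ 0.23  0.96 -0.04] w 0.0010428998754974975
chest x mm -82.70520303828079 from left 219.7017762411563 tip z 68.21648163251078
```

It's hard on the stop, 17.0 mm below the top's touch height. One small extra push, then straight up and away.

Call:
{"op": "send_rows", "data": {
  "moves": "1 0 0.001 0 0; 1 0 0 0 0; 1 0 0 0 0; 1 0 -0.002 0 0; 1 0 -0.003 0 0; 1 0 -0.01 0 0; 1 0 -0.02 0 0; 1 0 -0.03 0 0; 1 0 -0.03 0 0; 1 0 -0.03 0 0"
}}

```text
time: 15.8
tool_pos: [0.4887, -0.0311, 0.2104]
ee_rot: [-1.572, -0.0, -1.716]
wrist_force: [0.8, -0.2, -0.3]
width: 0.0004
```

Call:
{"op": "send_rows", "data": {
  "moves": "1 0 -0.02 -0.02 0; 1 0 -0.02 -0.03 0; 1 0 0 -0.03 0; 1 0 0 -0.03 0; 1 0 0 -0.03 0; 1 0 0 -0.02 0; 1 0 0 0 0; 1 0 0 0 0; 1 0 0 0 0; 1 0 0 0 0"
}}

```text
time: 16.63
tool_pos: [0.3315, -0.0081, 0.2493]
ee_rot: [-1.571, -0.0, -1.716]
wrist_force: [-0.1, 0.6, -0.5]
width: 0.0005
```

```bash
python3 rel.py
python3 - <<'E'
from h import *
p=snap("side","s3"); q=snap("top","t3")
a=cv2.imread('pics/s3.png')[130:290,170:350];b=cv2.imread('pics/t3.png')[110:270,180:360]
cv2.imwrite('pics/z3.png',cv2.resize(np.hstack([a,b]),None,fx=2.2,fy=2.2))
E
```

```text
16.63 pos [ 0.3315 -0.0081  0.2493] rot [-1.571 -0.    -1.716] F [-0.11  0.59 -0.45] M [0.   0.04 0.05] w 0.0005044413169553528
chest x mm -241.99528307552086 from left 219.71561586116397 tip z 230.25186692434875
```

View pics/z3.png

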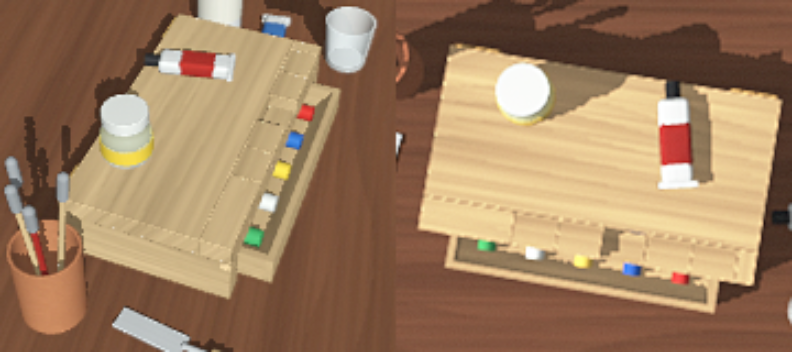

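The drawer is out, showing coloured paints, and the other things haven't moved. A quick check of how far it came out:

Run:
```python
from h import *
p=imaging.snapshot("top"); v=np.load('chest.npy'); c,s=np.cos(v[2]),np.sin(v[2])
for u in((448,269),(714,310)):
    X=ray(p,[(u[0]-396)/2.2+180,u[1]/2.2+110],.046); d=X[:2]-v[:2]; print('out mm',-1e3*(c*d[0]+s*d[1])-100)
i=cv2.absdiff(cv2.imread('pics/top1.png'),p["image"][:,:,::-1]); cv2.imwrite('pics/d.png',i)
```

```text
out mm 40.79470813127995
out mm 36.89843358976111
```

View pics/d.png

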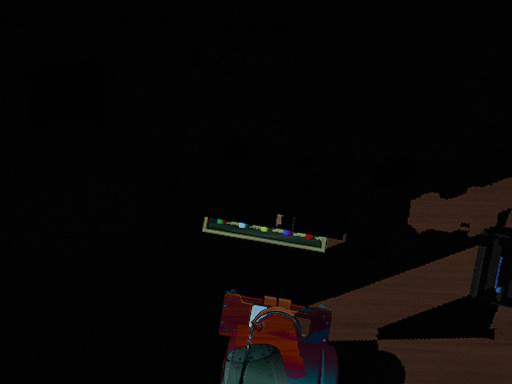

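The before/after difference shows only the drawer, the notch, the arm and its shadows, so no bystander moved. The drawer measures about 39 mm out. Handing in.

```bash
python3 -c "
from bench import order
print(order.close_job())"
```

```text
the job is handed in; nothing more can be done
None
```

The drawer is open and the job is handed in, at about 17 s of the 72 s allowed.

- **Slide:** I set the closed fingertips on the edge about 14 mm from its left end and slid right at about 6 N. The contact force fell to zero by 201 mm, which is the notch centred at 220 mm; the first picture suggested the same place.
- **Press:** I pushed the catch down at 220 mm until it hit its stop at 11 N. The tip was then 17.0 mm below where it had touched the top, which is the full travel. I added 1 mm more push before lifting the hand up and away.
- **Last checks:** From the picture, the drawer is out 37 to 41 mm at its two ends, against 40 mm nominal. That spread comes from reading pixels by hand. Comparing the top pictures from before and after, only the drawer, the notch, the arm and shadows changed. The wrist force is near zero with the hand clear.

No check failed or disagreed.

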